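Open the tea-light box past its spring catch

ROBOT

A 6-joint arm with a two-finger parallel gripper is mounted at the origin on the work surface. World frame = base frame: x ahead of the robot, y to its left, z up, the work surface at z = 0. Lengths are in m, angles in rad, forces in N, time in s.
With the tool pointing down it reaches from about 0.375 to 0.75 m from the base axis. Payload 9 kg.
Tool frame: the origin (TCP) lies midway between the tips of the shut fingers; the grasp point (between the pads) lies 19 mm behind it; z points along the fingers, y is the line along which they close (so a half turn about z gives the same grasp; the last joint's range is limited). The gripper opens to 85 mm and grips with 20 to 120 N. Pads are 22 mm wide; open, the fingers measure 114 mm over their backs; the gripper's body (76 mm by 85 mm) begins 54 mm behind the grasp point. The pads swing forward as they close: fully open they stand 13 mm farther back than shut.
Start: joints at [-1.327, 0.104, 0.097, 1.564, 0, 1.353], TCP at [0.267, -0.537, 0.231] pointing down, gripper open.
Joint ranges: [-2.99, 2.99], [-0.84, 1.86], [-1.1, 1.16], [-1.84, 2.11], [-1.51, 1.56], [-3.14, 3.14]. Speed limits (rad/s): [2.22, 2.22, 2.57, 3.14, 3.14, 3.14].

INTERFACE

Orientations are given as [roll, pitch, yaw] about the fixed x, y, z axes, in that order (R = Rz(yaw) Ry(pitch) Rx(roll)).
In Python, from bench import arm, viewer, job, nets gives the robot as it stands. The module is installed in compiled form; this text tells all that it offers.
- The arm moves only by the shell command python3 -m inch 'ROWS' [FORCE]. ROWS is JSON, one flat list of numbers, 7 for each row, row after row: the opening, from -1 (shut) to 1 (fully open), then the shift along the tool's x, y, z in cm, then the turn, a rotation vector about the tool's x, y, z in rad. A call has 1 to 5 rows; each row is the pose to reach, as a shift and turn from the pose commanded when the call began, along the tool's axes at that moment; what a row does not reach only later rows make up. A row lasts 1/10 s, in which the tool goes at most 50 mm and 8.59 degrees, less where a joint would pass 70% of its speed; a pose out of reach is approached as far as the arm can. A call with a gripper value outside its range is refused whole. The fingers move at their own pace and stop on an object; FORCE is the grip in N (left out, the last holds). Time passes only in rows, so rows that repeat a pose let the fingers close. It gives the time, the measured TCP pose, the force and the opening at its end, in the units of the state.
- arm.state(): the state, without advancing time (a new reading comes with each control period).
- viewer.camera(name): name is "side" or "top" or "wrist"; returns the picture (420x560x3 uint8, red, green, blue); there is no depth.
- viewer.calibration(name): a dict with "fx", "fy", "cx", "cy" (pixels), "rvec" (rotation vector, rad) and "tvec" (3), from world to camera coordinates, as OpenCV has them. Camera axes: x right, y down, z forward; pixel columns grow to the right and rows downward; lengths in m; the calibration is good to about 2 mm. The wrist camera is an equidistant fisheye: a pixel r from the principal point sees the ray r / f radians off the axis. A picture is of the moment at which its call begins: read the wrist's pose just before it. calibration takes no time and is no camera call; for the wrist camera it gives the pose at the moment of the call.
- job.finish_job(): hands the job in, once; it reports no verdict.
Trained networks look in the newest picture that a camera, given by its name, has taken for a name from the list of things; names that differ only in an ending like _2 or _b are one class to them, and where a whole thing is asked for, a point or a joint stands for the part that bears it (a point fixed in the world has none). Each returns a list of dicts, best first, with "p" (0 to 1); they miss things now and then, are a little off and sometimes report something else, mostly with a low value. They report only what shows in the picture. A call takes as long as a camera call. They do not tell look-alikes from the thing itself.
- nets.find_in(camera, query): "extent" ([centre column, centre row, width, height] in pixels, round what is visible of it).
- nets.regions_of(camera, query): "mask" (420x560 bool, what is visible of it) and "extent" ([centre column, centre row, width, height] in pixels, round what is visible of it).
The state is a dict: "t": time; "joint_pos": joint angles; "dq": joint speeds; "joint_torque": joint torques, N m; "tool_pos": TCP position; "ee_rot": TCP orientation; "contact_force": force on the tool from outside, world axes, zero at the start; "ft_torque": the same for the moment, N m; "width": opening from 0.0 (shut) to 1.0 (fully open).
Only numpy, scipy, OpenCV 4.12 (cv2) and the standard library are available. Lean on these libraries where they do the work, as an engineer would, in place of code of your own. Each camera call takes 0.05 s, during which the arm holds its last target. There are 200 camera calls.

TASK

Open the tea-light box: with the fingertips press the brass spring catch down through its window in the green lid and, while it is held down, push the lid along its grooves over the catch, until the catch springs fully up again in the lid's second window and the lid is locked open. Only press and push: pick nothing up, do not lift the lid, and leave the decorations standing around the box where they are.

Things in the scene. Friction and masses are not known exactly. Their poses are not given: they have to be found in the camera images.
- tealight_box: Pale wooden box 121 x 239 x 66 mm (x, y, z), fixed. Origin on the table under the middle of the shut lid; z up. The lid opens to the box's +y, out over the lower end. Side walls, 66 mm high, have lips over the lid's long edges, 77 mm apart; open from above between them. Lid underside 52 mm, upper face 60 mm above the table; a black deck 43 mm above it lies round the catch; the +y wall is cut down as low over 64 mm for fingers.
- lid: Loose green lid 104 x 225 x 8 mm (x, y, z), about 0.25 kg, captive in the box's grooves with 1.5 mm play; origin at the middle of its underside, axes as the box's. Two windows on its centre line, each 54 mm wide (x), with a 30 mm bridge between them. It takes about 3 to 8 N to push with the catch under it.
- lid_mid (a point): Centre of the lid, half-way through its thickness. In the box's frame: shut at y = -2 to 0 mm, z = 56 mm; it slides to +y; the catch springs up in the second window from about y = 72 mm on, and a stop ends the travel at about 77 mm.
- window_mid (a point): Middle of the first window (52 mm long, from 35.5 to 87.5 mm along the lid's y), level with the lid's upper face; moves with the lid. The catch stands in it while the lid is shut. A finger in this window can push the lid by the window's +y edge.
- window2_mid (a point): Middle of the second window (50 mm long, from -44.5 to 5.5 mm along the lid's y), level with the lid's upper face; moves with the lid. The catch must end up standing in it.
- catch_top (a point): Middle of the flat top of the brass spring catch, a block 32 x 40 mm (box x, y) that moves only up and down, at box x = 0, y = 56.5 mm. Up, its top is 63 mm above the table, 3 mm proud of the lid, its -y side next to the first window's -y edge, so that it blocks the lid. It must be pressed more than 11 mm, below the lid's underside, for the lid to pass.
- catch (a joint): Depth of the catch: 0 up, 0.018 m fully down (top 45 mm above the table); spring of 3.4 N at first to 8.4 N fully down. Once the bridge of the lid is over it, the lid keeps it down at about 0.010 m.
- gingerbread_house: Bystander: ceramic gingerbread house, 62 x 82 x 97 mm high, terracotta with white roof; origin at the middle of its underside.
- candle: Bystander: white pillar candle on a glass holder, 72 mm across, 127 mm high; origin at the middle of its underside.
- jar: Bystander: amber glass jar with a brass cap, 56 mm across, 85 mm high; origin at the middle of its underside.
- matchbox: Bystander: red matchbox lying flat, 36 x 56 x 16 mm; origin at the middle of its underside.
Mind the look-alikes: they are no part of the job. Several things have the shape of the lid; the one meant has the colours described above.

How it is judged:
By the outcome, as a careful person would: the job done as asked, in the order asked, and still so for the second after the job is handed in, with the robot touching nothing.
It also fails if it takes over 40 s, if anything falls off the work surface, if the arm or the gripper's body presses on something with over 40 N, if the wrist force passes 120 N, or if a joint passes its speed limit or range.

## Working session

There is one attempt and no reset: what is moved stays moved. The work goes in short steps, Python scripts to look and compute and a shell command to move; the robot and the scene stay as the last step left them, time stands still between calls to the robot, and variables do not carry over. Pictures are saved under pics/ and viewed, on a budget of 10 in all, crops included, one or two more only if the job needs it, and the job is handed in when it is done.

```bash
mkdir -p pics
python3 - <<'E'
from bench import arm, viewer, nets
import cv2,numpy as np
print(arm.state())
ims=[]
for c in ("side","top"):
    im=viewer.camera(c); ims.append(im); 
    print(c,{k:np.round(v,4).tolist() for k,v in viewer.calibration(c).items()})
    for q in ("tealight_box","lid","catch","catch_top","window_mid","gingerbread_house","candle","jar","matchbox"):
        try: print(q,[(round(d["p"],2),np.round(d["extent"],1).tolist()) for d in nets.find_in(c,q)][:4])
        except Exception as e: print(q,e)
    cv2.imwrite(f"pics/{c}0.png",im[:,:,::-1])
E
```

```text
{'t': 0.0, 'joint_pos': array([-1.32670723e+00,  1.04715322e-01,  9.64942553e-02,  1.56389669e+00,
       -1.05214994e-05,  1.35310114e+00]), 'dq': array([ 0.00170239,  0.0007499 , -0.00152069, -0.00148567, -0.00180179,
        0.00217167]), 'joint_torque': array([-7.79953116e-04, -5.56938851e+01,  5.03641069e+01,  1.70106499e-02,
       -4.81125990e-04, -1.74484154e-05]), 'tool_pos': array([ 0.26725594, -0.53683012,  0.23052669]), 'ee_rot': array([-3.14030014e+00, -2.75128706e-04,  4.61784111e-01]), 'contact_force': array([-0.19795457,  0.64938865, -0.31696789]), 'ft_torque': array([ 0.00046089,  0.00647998, -0.02952624]), 'width': 0.9985769740859618}
side {'fx': 395.0014, 'fy': 395.0014, 'cx': 281.766, 'cy': 207.0147, 'rvec': [2.1477, -0.0956, 0.0662], 'tvec': [-0.5825, 0.0582, 0.9051]}
tealight_box [(0.9, [303.2, 254.5, 68.6, 102.4])]
lid [(0.72, [186.3, 262.7, 121.1, 67.6]), (0.62, [309.4, 187.9, 39.9, 44.6]), (0.58, [302.7, 242.2, 51.6, 68.5])]
catch []
catch_top [(0.71, [309.6, 219.7, 12.1, 10.3])]
window_mid [(0.92, [304.1, 239.3, 51.2, 71.0]), (0.65, [186.2, 264.7, 121.7, 67.
[... 300 characters left out ...]
 {'fx': 429.6666, 'fy': 429.6666, 'cx': 287.6719, 'cy': 212.9772, 'rvec': [2.1964, -2.1447, 0.1788], 'tvec': [-0.1168, 0.6096, 0.7991]}
tealight_box [(0.73, [308.5, 207.6, 134.4, 87.9])]
lid [(0.93, [304.8, 337.4, 97.1, 129.5]), (0.74, [310.0, 206.6, 123.7, 69.3]), (0.74, [161.8, 176.1, 118.1, 74.5])]
catch [(0.69, [278.9, 202.4, 21.6, 22.1])]
catch_top [(0.94, [279.3, 200.7, 20.8, 19.6])]
window_mid [(0.68, [307.8, 209.1, 119.9, 69.2]), (0.67, [160.1, 177.8, 120.0, 74.3]), (0.59, [299.9, 337.5, 95.5, 129.7])]
gingerbread_house [(0.94, [421.3, 269.4, 55.8, 44.4])]
candle [(0.6, [375.3, 142.3, 40.0, 44.6])]
jar [(0.69, [416.8, 206.2, 40.0, 28.9])]
matchbox [(0.77, [281.8, 147.5, 30.8, 20.2])]
```

View pics/top0.png

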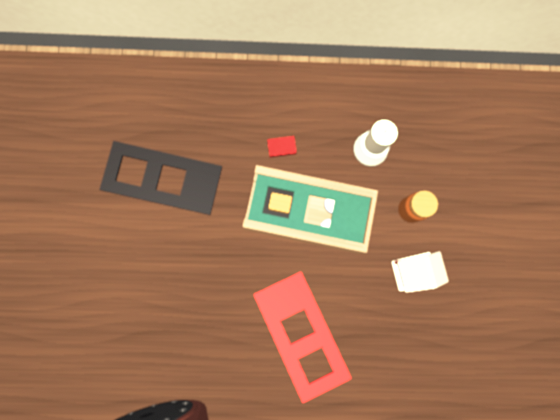

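View pics/side0.png

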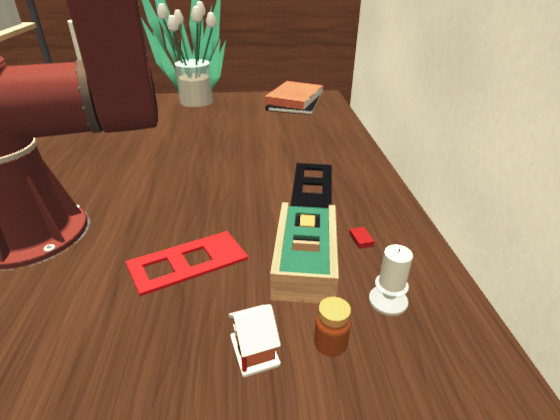

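Top view: box centre at about (311,209), brass catch at (280,203) in the first window, second window at (320,211). The box's +y therefore points left in this image. The red and black lids are decoys. Next I'll measure the positions.

```bash
cat > h.py <<'E'
import numpy as np,cv2
from bench import viewer
def cal(c):
    k=viewer.calibration(c); R=cv2.Rodrigues(np.array(k["rvec"]))[0]; return k,R,np.array(k["tvec"])
def ray(c,px):
    k,R,t=cal(c); d=np.array([(px[0]-k["cx"])/k["fx"],(px[1]-k["cy"])/k["fy"],1.])
    return -R.T@t, R.T@d/np.linalg.norm(d)
def plane(c,px,z):
    o,d=ray(c,px); return o+d*(z-o[2])/d[2]
def tri(a,pa,b,pb):
    o1,d1=ray(a,pa);o2,d2=ray(b,pb)
    s=np.linalg.lstsq(np.c_[d1,-d2],o2-o1,rcond=None)[0]
    p,q=o1+s[0]*d1,o2+s[1]*d2; return (p+q)/2,np.linalg.norm(p-q)
def proj(c,P):
    k,R,t=cal(c); v=(R@np.atleast_2d(P).T).T+t
    return np.c_[k["fx"]*v[:,0]/v[:,2]+k["cx"],k["fy"]*v[:,1]/v[:,2]+k["cy"]]
def colour(im,kind,roi):
    h=cv2.cvtColor(im,cv2.COLOR_BGR2HSV); x0,y0,x1,y1=roi
    lo,hi={"green":((60,120,40),(95,255,255)),"brass":((18,130,150),(32,255,255))}[kind]
    m=cv2.inRange(h,lo,hi); k=np.zeros_like(m); k[y0:y1,x0:x1]=m[y0:y1,x0:x1]; return k
E
python3 - <<'E'
from h import *
t=cv2.imread("pics/top0.png"); s=cv2.imread("pics/side0.png")
mb=colour(t,"brass",(262,185,300,222)); ms=colour(s,"brass",(295,208,325,232))
def c(m): 
    ys,xs=np.nonzero(m); return np.array([xs.mean(),ys.mean()]),len(xs),(xs.min(),xs.max(),ys.min(),ys.max())
print(c(mb),c(ms))
P,e=tri("top",c(mb)[0],"side",c(ms)[0]); print("catch",P,e)
g=colour(t,"green",(230,155,390,260)); 
ys,xs=np.nonzero(g); pts=np.array([plane("top",(x,y),.06)[:2] for x,y in zip(xs,ys)],np.float32)
r=cv2.minAreaRect(pts*1000); print("green rect",r)
gs=colour(s,"green",(265,195,345,285))
ys,xs=np.nonzero(gs); pts2=np.array([plane("side",(x,y),.06)[:2] for x,y in zip(xs,ys)],np.float32)
print("side",cv2.minAreaRect(pts2*1000))
for n,p,z in [("match",(281.8,147.5),.008),("house",(421,269),.05),("jar",(424,205),.085),("candle_base",(372,149),.01),("candle_top",(384,132),.127),("blacklid",(161,177),.01)]: print(n,plane("top",p,z).round(3))
E
```

```text
(array([278.53333333, 208.9       ]), 30, (np.int64(269), np.int64(288), np.int64(194), np.int64(212))) (array([308.96428571, 222.60714286]), 28, (np.int64(300), np.int64(314), np.int64(215), np.int64(226)))
catch [ 0.62731954 -0.0848375   0.05083509] 0.01750752768545557Traceback (most recent call last):
  File "<stdin>", line 10, in <module>
cv2.error: OpenCV(4.12.0) /io/opencv/modules/imgproc/src/convhull.cpp:143: error: (-215:Assertion failed) total >= 0 && (depth == CV_32F || depth == CV_32S) in function 'convexHull'
```

Run:
```python
from h import *
t=cv2.imread("pics/top0.png"); s=cv2.imread("pics/side0.png")
for im,pp in ((t,[(280,203),(275,200),(286,208),(350,210),(258,200)]),(s,[(308,220),(303,217),(300,260),(285,240)])):
    h=cv2.cvtColor(im,cv2.COLOR_BGR2HSV); print([h[y,x].tolist() for x,y in pp])
def c(m): 
    n,l,st,ce=cv2.connectedComponentsWithStats(m); i=1+st[1:,4].argmax(); return ce[i],st[i].tolist()
R=[]
for n,im,rb,rg in (("top",t,(262,185,300,222),(230,155,390,260)),("side",s,(297,212,322,227),(265,195,345,285))):
    h=cv2.cvtColor(im,cv2.COLOR_BGR2HSV)
    def roi(m,r): k=m*0; k[r[1]:r[3],r[0]:r[2]]=m[r[1]:r[3],r[0]:r[2]]; return k
    b=c(roi(cv2.inRange(h,(15,80,170),(40,255,255)),rb)); R.append(b); print(n,b)
    g=roi(cv2.inRange(h,(60,90,20),(100,255,255)),rg); ys,xs=np.nonzero(g)
    p=np.array([plane(n,(x,y),.06)[:2]*1000 for x,y in zip(xs,ys)],np.float32)
    r=cv2.minAreaRect(p); print("green",len(xs),r)
P,e=tri("top",R[0][0],"side",R[1][0]); print("catch",P,e, plane("top",R[0][0],.063),plane("side",R[1][0],.063))
for n,p,z in [("match",(281.8,147.5),.008),("house",(421,269),.05),("jar",(424,205),.085),("candle_base",(372,149),.01),("candle_top",(384,132),.127),("blacklid",(161,177),.01)]: print(n,plane("top",p,z).round(3))
```

```text
[[27, 93, 254], [27, 95, 254], [27, 93, 254], [75, 106, 199], [76, 105, 201]]
[[26, 111, 249], [26, 113, 249], [74, 116, 182], [74, 116, 185]]
top (array([279.81862745, 202.31617647]), [268, 192, 25, 22, 408])Traceback (most recent call last):
  File "<stdin>", line 13, in <module>
  File "h.py", line 9, in plane
    o,d=ray(c,px); return o+d*(z-o[2])/d[2]
        ~~~^^^^^^
  File "h.py", line 6, in ray
    k,R,t=cal(c); d=np.array([(px[0]-k["cx"])/k["fx"],(px[1]-k["cy"])/k["fy"],1.])
          ~~~^^^
  File "h.py", line 4, in cal
    k=viewer.calibration(c); R=cv2.Rodrigues(np.array(k["rvec"]))[0]; return k,R,np.array(k["tvec"])
ValueError: time passes only in moves, steps and waits
```

```bash
sed -i 's/^def cal(c):/import functools\n@functools.lru_cache(None)\ndef cal(c):/' h.py
cat >> h.py <<'E'
def roi(m,r): k=m*0; k[r[1]:r[3],r[0]:r[2]]=m[r[1]:r[3],r[0]:r[2]]; return k
def big(m):
    n,l,st,ce=cv2.connectedComponentsWithStats(m); i=1+st[1:,4].argmax(); return ce[i],st[i].tolist()
E
python3 - <<'E'
from h import *
R=[]
for n,rb,rg in (("top",(262,185,300,222),(230,155,390,260)),("side",(297,212,322,227),(265,195,345,285))):
    im=cv2.imread(f"pics/{n}0.png"); h=cv2.cvtColor(im,cv2.COLOR_BGR2HSV)
    b=big(roi(cv2.inRange(h,(15,80,170),(40,255,255)),rb)); R.append(b); print(n,b)
    g=roi(cv2.inRange(h,(60,90,20),(100,255,255)),rg); ys,xs=np.nonzero(g)
    p=np.array([plane(n,(x,y),.06)[:2]*1000 for x,y in zip(xs,ys)],np.float32)
    print("green",len(xs),cv2.minAreaRect(p))
P,e=tri("top",R[0][0],"side",R[1][0]); print("catch",P,e, plane("top",R[0][0],.063),plane("side",R[1][0],.063))
for n,p,z in [("match",(281.8,147.5),.008),("house",(421,269),.05),("jar",(424,205),.085),("candle_base",(372,149),.01),("candle_top",(384,132),.127),("blacklid",(161,177),.01)]: print(n,plane("top",p,z).round(3))
E
```

```text
top (array([279.81862745, 202.31617647]), [268, 192, 25, 22, 408])
green 3448 ((620.3563232421875, -143.3762664794922), (219.89466857910156, 86.2558822631836), 79.62039947509766)
side (array([307.11904762, 220.23809524]), [300, 215, 15, 12, 168])
green 2245 ((621.3735961914062, -141.2218780517578), (219.78878784179688, 89.92163848876953), 79.6224365234375)
catch [ 0.63085592 -0.08617665  0.05893434] 0.0012803971965376574 [ 0.62957823 -0.08607023  0.063     ] [ 0.63046978 -0.09181117  0.063     ]
match [ 0.753 -0.088  0.008]
house [ 0.509 -0.361  0.05 ]
jar [ 0.628 -0.357  0.085]
candle_base [ 0.755 -0.276  0.01 ]
candle_top [ 0.754 -0.271  0.127]
blacklid [0.683 0.156 0.01 ]
```

Catch top measured at (0.631, -0.086, 0.059), close to the given 63 mm height. Box +y points along (0.18, 0.984) in the world frame, from an origin at about (0.6205, -0.1425). I'll approach with the fingers shut and tool x along box +y.

```bash
python3 -m inch '[-1,4,-1.9,0,0,0,-0.14, -1,8,-3.8,0,0,0,-0.28, -1,12,-5.6,0,0,0,-0.42, -1,16,-7.5,0,0,0,-0.56, -1,20,-9.4,0,0,0,-0.70]' 60
cat > rel.py <<'E'
import sys,numpy as np
from scipy.spatial.transform import Rotation as Ro
from bench import arm
O=np.array([.6205,-.1425,0]);Y=np.array([.18,.984,0]);Y/=np.linalg.norm(Y);X=np.array([Y[1],-Y[0],0])
s=arm.state();p=s["tool_pos"];R=Ro.from_euler("xyz",s["ee_rot"]).as_matrix()
print("t",round(s["t"],2),"boxTCP mm",np.round([(p-O)@X*1e3,(p-O)@Y*1e3,p[2]*1e3],1),"F(box)",np.round([s["contact_force"]@X,s["contact_force"]@Y,s["contact_force"][2]],1),"rpy",s["ee_rot"].round(3),"w",round(s["width"],2),"j",s["joint_pos"].round(2))
if len(sys.argv)>3:
    b=np.array([float(v) for v in sys.argv[1:4]])/1e3; T=O+X*b[0]+Y*b[1]+[0,0,b[2]]
    Rt=np.c_[Y,X,[0,0,-1]]; print("shift cm",(R.T@(T-p)*100).round(2),"turn",Ro.from_matrix(R.T@Rt).as_rotvec().round(3))
E
python3 rel.py 0 70 110
```

```text
t: 1.5
tool_pos: [0.4054, -0.3625, 0.2314]
ee_rot: [3.141, 0.0, 1.167]
contact_force: [1.3, -0.5, 0.6]
width: 0.139
t 1.5 boxTCP mm [-172.1 -255.1  231.4] F(box) [ 1.4 -0.2  0.6] rpy [3.141 0.    1.167] w 0.14 j [-0.97 -0.07 -0.08  1.56 -0.    1.  ]
shift cm [35.51  9.6  12.14] turn [ 0.     0.    -0.223]
```

```bash
python3 -m inch '[-1,4.6,1.2,0,0,0,-0.11, -1,9.2,2.4,0,0,0,-0.223, -1,13.8,3.7,0,0,0,-0.223, -1,18.4,5,0,0,0,-0.223, -1,23,6.2,2,0,0,-0.223]'; python3 rel.py 0 70 110
```

```text
t: 2.0
tool_pos: [0.5543, -0.1776, 0.2145]
ee_rot: [3.137, 0.002, 1.385]
contact_force: [1.4, -1.5, -0.7]
width: -0.004
t 2.0 boxTCP mm [-58.8 -46.4 214.5] F(box) [ 1.7 -1.3 -0.7] rpy [3.137e+00 2.000e-03 1.385e+00] w -0.0 j [-0.53  0.04 -0.    1.53 -0.    1.22]
shift cm [11.69  5.78 10.45] turn [ 0.005  0.002 -0.005]
```

```bash
python3 -m inch '[-1,3.5,1.8,3,0,0,0, -1,7,3.6,6,0,0,0, -1,10.5,5.4,9,0,0,0, -1,11.2,5.6,10,0,0,0, -1,11.2,5.6,10,0,0,0]'; python3 rel.py 0 70 75
python3 - <<'E'
from h import *
from bench import viewer,arm
import cv2
for c in ("wrist","side"): cv2.imwrite(f"pics/{c}1.png",viewer.camera(c)[:,:,::-1])
a=cv2.imread("pics/wrist1.png");b=cv2.imread("pics/side1.png")[140:320,220:420]
b=cv2.resize(b,None,fx=1.8,fy=1.8); c=np.zeros((420,920,3),np.uint8); c[:,:560]=a; c[:324,560:]=b
cv2.imwrite("pics/m1.png",cv2.resize(c,(800,365)))
E
```

```text
t: 2.5
tool_pos: [0.6268, -0.0774, 0.1096]
ee_rot: [-3.138, -0.0, 1.387]
contact_force: [-0.7, -0.6, 0.0]
width: 0.001
t 2.5 boxTCP mm [ -5.6  65.2 109.6] F(box) [-0.6 -0.7  0. ] rpy [-3.138 -0.     1.387] w 0.0 j [-0.33  0.22 -0.    1.36 -0.    1.43]
shift cm [0.48 0.57 3.46] turn [-0.004 -0.    -0.003]
```

View pics/m1.png

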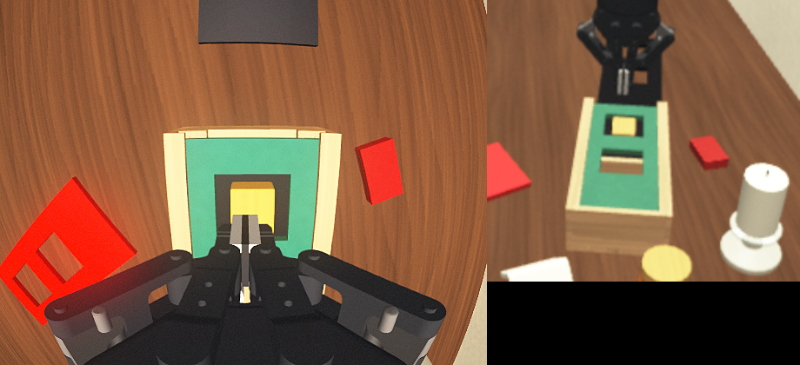

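The wrist view shows the fingertips over the catch, slightly left of its centre, which matches the computed x of -5.6 mm. The way is clear. Moving to above the catch.

```bash
python3 -m inch '[-1,0.5,0.55,1.5,0,0,0, -1,0.5,0.55,3.2,0,0,0, -1,0.5,0.55,3.5,0,0,0, -1,0.5,0.55,3.5,0,0,0]'; python3 rel.py 0 70 47
```

```text
t: 3.0
tool_pos: [0.633, -0.0752, 0.0754]
ee_rot: [-3.139, -0.0, 1.384]
contact_force: [-0.7, -0.2, 0.1]
width: 0.002
t 3.0 boxTCP mm [ 0.2 68.4 75.4] F(box) [-0.7 -0.3  0.1] rpy [-3.139 -0.     1.384] w 0.0 j [-0.32  0.25 -0.03  1.3  -0.    1.43]
shift cm [ 0.16 -0.01  2.84] turn [-0.002 -0.    -0.006]
```

```bash
python3 -m inch '[-1,0.1,0,0.8,0,0,0, -1,0.1,0,1.4,0,0,0, -1,0.1,0,1.9,0,0,0, -1,0.1,0,1.9,0,0,0, -1,0.1,0,1.9,0,0,0]'; python3 rel.py 0 70 47
```

```text
t: 3.5
tool_pos: [0.6345, -0.0742, 0.0584]
ee_rot: [3.141, 0.0, 1.385]
contact_force: [-0.5, -0.8, 4.7]
width: 0.003
t 3.5 boxTCP mm [ 1.4 69.7 58.4] F(box) [-0.4 -0.9  4.7] rpy [3.141 0.    1.385] w 0.0 j [-0.32  0.26 -0.05  1.27 -0.    1.44]
shift cm [ 0.03 -0.15  1.14] turn [ 0.001  0.    -0.005]
```

Force is 4.7 N at 4.6 mm depth, which fits the spring exactly. Pressing on to z ≈ 47 mm.

```bash
python3 -m inch '[-1,0,-0.1,0.5,0,0,0, -1,0,-0.1,1.0,0,0,0, -1,0,-0.1,1.15,0,0,0, -1,0,-0.1,1.15,0,0,0]'; python3 rel.py 0 78 47
```

```text
t: 3.9
tool_pos: [0.6344, -0.0742, 0.0476]
ee_rot: [3.139, 0.0, 1.385]
contact_force: [0.6, 0.6, 7.7]
width: 0.002
t 3.9 boxTCP mm [ 1.4 69.7 47.6] F(box) [0.5 0.7 7.7] rpy [3.139 0.    1.385] w 0.0 j [-0.32  0.26 -0.06  1.24  0.    1.44]
shift cm [ 0.83 -0.15  0.06] turn [ 0.003  0.    -0.005]
```

Depth is 15.4 mm at 7.7 N. Pushing the lid now.

```bash
python3 -m inch '[-1,0.4,0,0.05,0,0,0, -1,0.8,0,0.05,0,0,0, -1,1.1,0,0.05,0,0,0, -1,1.4,0,0.05,0,0,0, -1,1.4,0,0.05,0,0,0]'; python3 rel.py 0 78 47
```

```text
t: 4.4
tool_pos: [0.6367, -0.0612, 0.0473]
ee_rot: [3.139, 0.002, 1.384]
contact_force: [-0.5, -3.9, 7.3]
width: 0.003
t 4.4 boxTCP mm [ 1.3 82.9 47.3] F(box) [ 0.2 -3.9  7.3] rpy [3.139e+00 2.000e-03 1.384e+00] w 0.0 j [-0.3   0.27 -0.06  1.24 -0.    1.46]
shift cm [-0.49 -0.13  0.03] turn [ 0.002  0.002 -0.005]
```

A reaction of 3.9 N along -y indicates lid contact and motion. Continuing.

```bash
python3 -m inch '[-1,0.5,0,0,0,0,0, -1,1.0,0,0,0,0,0, -1,1.6,0,0,0,0,0, -1,2.2,0,0,0,0,0, -1,2.8,0,0,0,0,0]'; python3 rel.py;  python3 -m inch '[-1,0.6,0,0,0,0,0, -1,1.2,0,0,0,0,0, -1,1.8,0,0,0,0,0, -1,2.1,0,0,0,0,0, -1,2.1,0,0,0,0,0]'; python3 rel.py 0 150 47
python3 - <<'E'
from h import *
ims=[]
for c,r in (("top",(220,150,400,260)),("side",(240,150,390,300))):
    im=viewer.camera(c)[:,:,::-1]; cv2.imwrite(f"pics/{c}2.png",im); ims.append(cv2.resize(im[r[1]:r[3],r[0]:r[2]],(400,int(400*(r[3]-r[1])/(r[2]-r[0])))))
H=max(i.shape[0] for i in ims); cv2.imwrite("pics/m2.png",np.hstack([cv2.copyMakeBorder(i,0,H-i.shape[0],0,0,0) for i in ims]))
E
```

```text
t: 4.9
tool_pos: [0.641, -0.0322, 0.0458]
ee_rot: [-3.141, 0.0, 1.385]
contact_force: [-0.7, -3.9, 2.8]
width: -0.0
t 4.9 boxTCP mm [  0.3 112.2  45.8] F(box) [ 0.  -3.9  2.8] rpy [-3.141  0.     1.385] w -0.0 j [-0.25  0.28 -0.05  1.25 -0.    1.5 ]
t: 5.4
tool_pos: [0.6449, -0.0111, 0.0457]
ee_rot: [-3.141, -0.001, 1.386]
contact_force: [0.0, -0.4, 0.0]
width: -0.001
t 5.4 boxTCP mm [  0.3 133.7  45.7] F(box) [ 0.1 -0.4  0. ] rpy [-3.141e+00 -1.000e-03  1.386e+00] w -0.0 j [-0.22  0.29 -0.04  1.25  0.    1.54]
shift cm [ 1.63 -0.04 -0.13] turn [-0.    -0.001 -0.004]
```

View pics/m2.png

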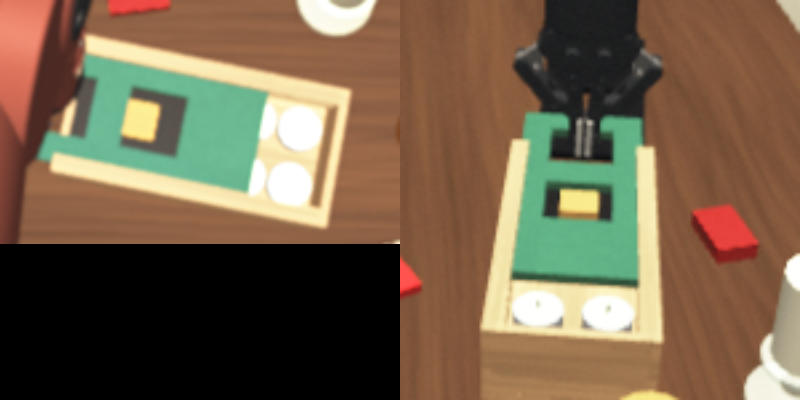

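The catch appears to be up in the second window already, and the pushing force has dropped to 0. I'll measure the lid's position and the catch's height.

Run:
```python
from h import *
O=np.array([.6205,-.1425,0]);Y=np.array([.18,.984,0]);Y/=np.linalg.norm(Y);X=np.array([Y[1],-Y[0],0])
R=[]
for n,rb in (("top",(262,185,300,222)),("side",(295,212,325,235))):
    im=cv2.imread(f"pics/{n}2.png"); h=cv2.cvtColor(im,cv2.COLOR_BGR2HSV)
    b=big(roi(cv2.inRange(h,(18,80,170),(40,255,255)),rb)); R.append(b[0]); print(n,b)
    for i in "02":
        im=cv2.imread(f"pics/{n}{i}.png"); h=cv2.cvtColor(im,cv2.COLOR_BGR2HSV); g=cv2.inRange(h,(60,90,20),(100,255,255))
        # sample green along lines parallel to box y, at box x=+-33 and 0
        for x in (-33,0,33):
            ys=np.arange(-125,200,.5); px=proj(n,np.array([O+X*x/1e3+Y*y/1e3+[0,0,.06] for y in ys]))
            v=cv2.remap(g,px[:,0].astype(np.float32),px[:,1].astype(np.float32),cv2.INTER_LINEAR).ravel()>127
            d=np.flatnonzero(np.diff(v.astype(int))); print(n,i,x,[(ys[k],"on" if v[k+1] else "off") for k in d])
P,e=tri("top",R[0],"side",R[1]); print("catch",P,e)
```

```text
top (array([283.01574803, 203.56299213]), [275, 194, 17, 20, 254])
top 0 -33 [(np.float64(-111.0), 'on'), (np.float64(109.5), 'off')]
top 0 0 [(np.float64(-111.0), 'on'), (np.float64(-46.5), 'off'), (np.float64(7.0), 'on'), (np.float64(34.0), 'off'), (np.float64(87.0), 'on'), (np.float64(108.5), 'off')]
top 0 33 [(np.float64(-111.0), 'on'), (np.float64(109.5), 'off')]
top 2 -33 [(np.float64(-50.5), 'on'), (np.float64(127.0), 'off')]
top 2 0 [(np.float64(-51.5), 'on'), (np.float64(14.5), 'off'), (np.float64(67.5), 'on'), (np.float64(93.0), 'off')]
top 2 33 [(np.float64(-52.0), 'on'), (np.float64(108.0), 'off')]
side (array([306.6640625, 225.046875 ]), [300, 221, 15, 9, 128])
side 0 -33 [(np.float64(-107.5), 'on'), (np.float64(111.0), 'off')]
side 0 0 [(np.float64(-107.0), 'on'), (np.float64(-50.0), 'off'), (np.float64(-5.5), 'on'), (np.float64(29.0), 'off'), (np.float64(81.5), 'on'), (np.float64(110.5), 'off')]
side 0 33 [(np.float64(-109.0), 'on'), (np.float64(109.5), 'off')]
side 2 -33 [(np.float64(-61.5), 'on'), (np.float64(173.5), 'off')]
side 2 0 [(np.float64(-62.0), 'on'), (np.float64(11.5), 'off'), (np.float64(54.5), 'on'), (np.float64(92.5), 'off')]
side 2 33 [(np.float64(-62.0), 'on'), (np.float64(171.0), 'off')]
catch [ 0.62956253 -0.09253287  0.05081059] 0.0007302001903054561
```

Correction: the lid has moved only about 60 mm. The catch top is still at about 51 mm, held under the bridge, so the lid needs about 15 mm more.

```bash
python3 -m inch '[-1,0.4,0,-0.1,0,0,0, -1,0.8,0,-0.1,0,0,0, -1,1.2,0,-0.1,0,0,0, -1,1.5,0,-0.1,0,0,0, -1,1.5,0,-0.1,0,0,0]'; python3 rel.py
python3 -m inch '[-1,0.15,0,0,0,0,0, -1,0.2,0,0,0,0,0, -1,0.2,0,0,0,0,0]'; python3 rel.py
```

```text
t: 6.0
tool_pos: [0.6473, 0.0031, 0.0464]
ee_rot: [-3.141, -0.0, 1.385]
contact_force: [-1.1, -0.6, -1.1]
width: 0.001
t 6.0 boxTCP mm [  0.2 148.   46.4] F(box) [-1.  -0.8 -1.1] rpy [-3.141 -0.     1.385] w 0.0 j [-0.2   0.29 -0.03  1.25  0.    1.56]
t: 6.3
tool_pos: [0.6481, 0.0049, 0.047]
ee_rot: [3.141, -0.0, 1.385]
contact_force: [-0.6, -0.3, 0.9]
width: -0.004
t 6.3 boxTCP mm [  0.6 150.   47. ] F(box) [-0.5 -0.4  0.9] rpy [ 3.141 -0.     1.385] w -0.0 j [-0.19  0.3  -0.02  1.25  0.    1.56]
```

```bash
python3 -m inch '[-1,0.15,0,0,0,0,0, -1,0.25,0,0,0,0,0, -1,0.25,0,0,0,0,0]'; python3 rel.py
python3 - <<'E'
from h import *
O=np.array([.6205,-.1425,0]);Y=np.array([.18,.984,0]);Y/=np.linalg.norm(Y);X=np.array([Y[1],-Y[0],0])
R=[];ims=[]
for n,rb,r in (("top",(262,180,303,225),(220,150,400,260)),("side",(295,208,325,235),(240,150,390,300))):
    im=viewer.camera(n)[:,:,::-1]; cv2.imwrite(f"pics/{n}3.png",im); h=cv2.cvtColor(im,cv2.COLOR_BGR2HSV)
    b=big(roi(cv2.inRange(h,(18,80,170),(40,255,255)),rb)); R.append(b[0]); print(n,b)
    g=cv2.inRange(h,(60,90,20),(100,255,255))
    for x in (-33,0,20,33):
        ys=np.arange(-125,200,.5); px=proj(n,np.array([O+X*x/1e3+Y*y/1e3+[0,0,.06] for y in ys]))
        v=cv2.remap(g,px[:,0].astype(np.float32),px[:,1].astype(np.float32),cv2.INTER_LINEAR).ravel()>127
        d=np.flatnonzero(np.diff(v.astype(int))); print(n,x,[float(ys[k]) for k in d])
    ims.append(cv2.resize(im[r[1]:r[3],r[0]:r[2]],(400,int(400*(r[3]-r[1])/(r[2]-r[0])))))
print("catch",tri("top",R[0],"side",R[1]))
H=max(i.shape[0] for i in ims); cv2.imwrite("pics/m3.png",np.hstack([cv2.copyMakeBorder(i,0,H-i.shape[0],0,0,0) for i in ims]))
E
```

```text
t: 6.6
tool_pos: [0.6486, 0.0073, 0.047]
ee_rot: [3.141, 0.0, 1.385]
contact_force: [0.2, -0.8, 0.4]
width: 0.002
t 6.6 boxTCP mm [  0.7 152.4  47. ] F(box) [ 0.3 -0.8  0.4] rpy [3.141 0.    1.385] w 0.0 j [-0.19  0.3  -0.02  1.25 -0.    1.57]
top (array([279.67894737, 202.32105263]), [268, 193, 24, 20, 380])
top -33 [-32.5, 148.0]
top 0 [-32.5, 32.5, 83.0, 110.5]
top 20 [-32.5, 32.5, 83.5, 109.5]
top 33 [-32.0, 131.5]
side (array([307.04733728, 220.13017751]), [300, 214, 15, 13, 169])
side -33 [-44.5, 188.0]
side 0 [-44.0, 29.0, 81.5, 113.5]
side 20 [-45.0, 31.0, 72.0, 112.5, 151.5, 184.0]
side 33 [-44.0, 185.5]
catch (array([ 0.6307788 , -0.08590394,  0.05903992]), np.float64(0.0011932556002422542))
```

View pics/m3.png

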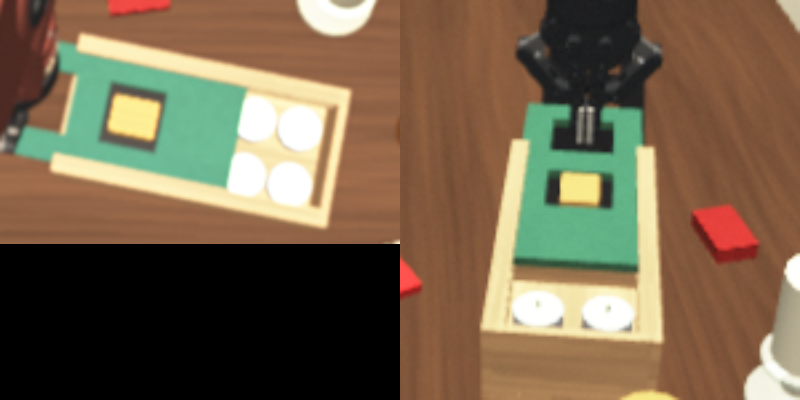

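The catch is fully up in the second window, triangulated at 59.0 mm against 58.9 mm at the start when it was up. The lid has moved about 77 mm. Backing off the window edge and lifting clear.

```bash
python3 -m inch '[-1,-0.5,0,0,0,0,0, -1,-0.8,0,0,0,0,0, -1,-0.8,0,-3,0,0,0, -1,-0.8,0,-7,0,0,0, -1,-0.8,0,-11,0,0,0]'; python3 -m inch '[-1,-0,0,-3,0,0,0, -1,0,0,-4,0,0,0, -1,0,0,-4,0,0,0]'; python3 rel.py
python3 - <<'E'
from h import *
from bench import job
R=[];ims=[]
for n,rb in (("top",(262,180,303,225)),("side",(295,208,325,235))):
    im=viewer.camera(n)[:,:,::-1]; cv2.imwrite(f"pics/{n}4.png",im); h=cv2.cvtColor(im,cv2.COLOR_BGR2HSV)
    b=big(roi(cv2.inRange(h,(18,80,170),(40,255,255)),rb)); R.append(b[0]); print(n,b); ims.append(im)
print("catch",tri("top",R[0],"side",R[1]))
cv2.imwrite("pics/m4.png",cv2.resize(np.hstack(ims),(800,300)))
E
```

```text
t: 7.2
tool_pos: [0.6464, -0.0009, 0.1577]
ee_rot: [-3.141, -0.0, 1.385]
contact_force: [1.5, -0.4, 0.7]
width: -0.0
t: 7.5
tool_pos: [0.6479, -0.0011, 0.1984]
ee_rot: [3.139, 0.0, 1.385]
contact_force: [-0.5, -0.6, -1.6]
width: 0.001
t 7.5 boxTCP mm [  1.5 144.  198.4] F(box) [-0.4 -0.7 -1.6] rpy [3.139 0.    1.385] w 0.0 j [-0.2   0.24  0.19  1.52 -0.    1.55]
top (array([279.65897436, 202.37435897]), [268, 193, 24, 21, 390])
side (array([307.05325444, 220.13017751]), [300, 214, 15, 13, 169])
catch (array([ 0.63073838, -0.08587282,  0.05901107]), np.float64(0.0013114863646853246))
```

View pics/m4.png

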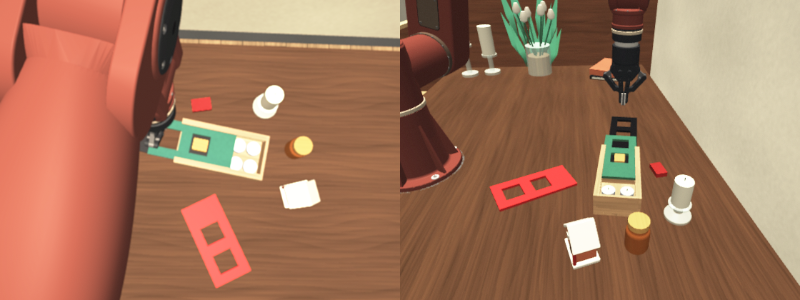

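The arm is clear, the lid is locked open, and the decorations are where they were.

```bash
python3 -c "
from bench import job; print(job.finish_job())"
```

```text
the job is handed in; nothing more can be done
None
```

The tea-light box is open and the lid is locked open. I handed the job in at about 7.6 s of the 40 s allowed.

**What I did:** With the fingers shut, I pressed the catch about 15 mm down (7.7 N, as the spring data predict). Holding it down, I pushed the lid by its first window's +y edge until the bridge took over the catch. I then pushed on to about 77 mm of travel, backed off the edge and lifted clear.

**Last checks:**
- **Catch:** it stands in the second window at a triangulated 59.0 mm. It measured 58.9 mm when up at the start, so both readings are about 4 mm below the stated 63 mm. I took that as measurement bias.
- **Lid:** the edges in the top view shifted by 76–79 mm. I felt no clear stop force at the end of the travel.
- **Decorations:** they look unmoved in the final pictures; I did not measure them.
- **Forces:** the readings I took stayed below 10 N, and the arm was touching nothing at the end.

**One misreading on the way:** at about 60 mm of travel I first took a picture to show the catch already up. The measurement showed it was still held down at about 51 mm, so I pushed on.

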